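# Key in the code and hold the key box lid open

## Robot

A 6-joint arm with a two-finger parallel gripper is mounted at the origin on the work surface. World frame = base frame: x ahead of the robot, y to its left, z up, the work surface at z = 0. Lengths are in mm, angles in rad, forces in N, time in s.
With the tool pointing down it reaches from about 275 to 750 mm from the base axis. Payload 10.2 kg.
Tool frame: the origin (TCP) lies between the finger pads; the fingertips stand 11 mm ahead of it and the grasp point (between the pads) lies 8 mm behind it (ctrl.tip_extent is the distance from the TCP to the fingertips, in mm); z points along the fingers, y is the direction in which the jaws open and shut (so a half turn about z gives the same grasp; the last joint's range is limited). The gripper opens to 85 mm and grips with 20 to 120 N. Pads are 22 mm wide; open, the fingers measure 114 mm over their backs; the gripper's body (76 mm by 85 mm) begins 54 mm behind the grasp point. The pads swing forward as they close: fully open they stand 13 mm farther back than shut.
Start: joints at [-1.365, 0.313, 1.498, -0, 1.331, -0.223], TCP at [218.273, -477.481, 242.294] pointing down, gripper open.
Joint ranges: [-2.94, 2.94], [-0.97, 2.17], [0.19, 2.56], [-1.23, 4.37], [0.02, 3.11], [-2.88, 2.88]. Speed limits (rad/s): [2.39, 2.39, 3.01, 3.14, 3.14, 3.14].

## Interface

Orientations are given as a unit quaternion [w, x, y, z].
In Python, from rig import ctrl gives the robot as it stands.
- The arm moves only by the tool apply_moves, never from a script. Its argument "commands" is a list of rows, each a list of 5 numbers: the finger opening in cm, from 0 to 8.54, then the shift along the tool's x, y, z in cm, then the turn about the tool's z in rad. In form: [[jaw, dx, dy, dz, roll], ...]. A call has 1 to 12 rows; each row shifts and turns the commanded pose from where the row before left it, along the tool's axes as they then stand; what a row does not reach is not made up. A row lasts 1/12 s, in which the tool goes at most 41.7 mm and 7.16 degrees, less where a joint would pass 70% of its speed; a pose out of reach is approached as far as the arm can. A call with a gripper value outside its range is refused whole. The fingers move at their own pace and stop on an object; "squeeze" is the grip in N (left out, the last holds). Time passes only in rows, so rows that do not move let the fingers close. It gives the time, the measured TCP pose, the force and the opening at its end, in the units of the state.
- ctrl.sense(): the state, without advancing time (a new reading comes with each control period).
- ctrl.capture(name): name is "side" or "top" or "wrist"; returns the picture (384x512x3 uint8, red, green, blue); there is no depth.
- ctrl.camera_info(name): a dict with "fov_y" (degrees; the focal length in pixels is half the picture's height over the tangent of half this angle, whatever the lens; pixels are square), "cx", "cy" (the principal point, pixels), "dist_coeffs" ([k1, k2, p1, p2, k3] as OpenCV has them; the pictures are not rectified), "camera_from_world" (4x4, takes a point from world to camera coordinates). Camera axes: x right, y down, z forward; pixel columns grow to the right and rows downward; lengths in mm; the calibration is good to about 2 mm. A picture is of the moment at which its call begins: read the wrist's pose just before it. camera_info takes no time and is no camera call; for the wrist camera it gives the pose at the moment of the call.
- ctrl.finish_job(): hands the job in, once; it reports no verdict.
The state is a dict: "time_s": time; "joints": joint angles; "dq": joint speeds; "tau": joint torques, N m; "eef_pos": TCP position; "ee_rot": TCP orientation; "force": force on the tool from outside, world axes, zero at the start; "wrist_torque": the same for the moment, N m; "grip_width": opening from 0.0 (shut) to 1.0 (fully open).
Only numpy, scipy, OpenCV 4.12 (cv2) and the standard library are available. Lean on these libraries where they do the work, as an engineer would, in place of code of your own. Each camera call takes 0.05 s, during which the arm holds its last target.

## Task

The walnut key box by the front door is released from the white pad with three round keys beside it: press the large key, then the small one, then the medium one, each right down and let up again before the next. Then raise the box's lid by its bar handle to 50 degrees open, never past 70 because the hinges are tiny, and finish while still holding it there in the gripper so that I can pick my keys out; the other things on the shelf stay where they are.

Things in the scene. Friction and masses are not known exactly. Their poses are not given: they have to be found in the camera images.
- box: Fixed open walnut box, 150 (its x) x 180 (its y) x 55 mm high without the lid; origin at the centre of its underside on the shelf, z up. Its x axis points from the handle side to the hinge side, roughly away from the robot.
- lid (a joint): Angle of the walnut lid in rad: 0 shut, growing as it opens upward (50 degrees = 0.873), stop at 1.9. The lid is 152 x 184 x 10 mm, 0.18 to 0.35 kg, hinged along the box's far upper edge (turning about the box's +y axis); nothing keeps it open, it falls shut under its own weight when let go. No catch blocks it in the hinge: the code is a matter of order.
- lid_hinge (a point): Middle of the hinge line: on the box's far (+x) upper edge, 55 mm above the shelf, at the underside of the lid.
- lid_handle (a point): Middle of the lid's steel bar handle, a round bar 12 mm thick and 90 mm long parallel to the hinge, carried on a 12 mm post at each end (78 mm clear between posts). Its centre is 148 mm from the hinge towards the handle side and 46 mm above the lid's underside (36 mm above the lid's top face, 30 mm free beneath the bar), so 101 mm above the shelf when shut. It stands over the lid's free edge and moves with the lid.
- pad: Fixed white code pad, 75 (x) x 180 (y) x 24 mm high; origin at the centre of its underside on the shelf. The three keys stand on it in a row along its y axis, 55 mm apart, in an order that changes.
- dish: Loose pewter coin dish, 110 mm across, 24 mm high, origin under its centre. Leave alone.
- doorstop: Loose black rubber doorstop, round, 48 mm across, 36 mm high, origin under its centre. Leave alone.
- torch: Loose dark metal pocket torch standing on its 42 mm head, 105 mm high, origin under its centre. Leave alone.
- tin: Loose flat polish tin, 78 mm across, 26 mm high, origin under its centre. Leave alone.
- tape: Loose grey tape measure, 65 x 32 x 62 mm high, origin under its centre. Leave alone.
- padlock: Loose brass padlock standing upright, 22 x 36 mm, 55 mm high, origin under its centre, between the box and the pad. Leave alone.
- key_large (a joint): Travel of the large key in m: 0 up, 0.006 fully down; it springs back, starting at about 1 N, about 4 N pushes it fully down.
- key_large_top (a point): Centre of the top face of the large key, a black round push key 34 mm across in a round grey collar 50 mm across; 46 mm above the shelf when up, 10 mm proud of the collar, pressed straight down (along -z).
- key_medium (a joint): Travel of the medium key in m: 0 up, 0.006 fully down; it springs back, starting at about 1 N, about 4 N pushes it fully down.
- key_medium_top (a point): Centre of the top face of the medium key, a black round push key 25 mm across in a round grey collar 41 mm across; 46 mm above the shelf when up, 10 mm proud of the collar, pressed straight down (along -z).
- key_small (a joint): Travel of the small key in m: 0 up, 0.006 fully down; it springs back, starting at about 1 N, about 4 N pushes it fully down.
- key_small_top (a point): Centre of the top face of the small key, a black round push key 16 mm across in a round grey collar 32 mm across; 46 mm above the shelf when up, 10 mm proud of the collar, pressed straight down (along -z).
Not all that is in view belongs to the job. Leave any turquoise look-alike of the box alone.

How it is judged (in metres and radians):
On the way, in this order (a step that is already met when the one before it is completed fails the run):
1. the large key is pressed alone (value of joint key_large above 0.004 m and value of joint each of key_medium, key_small below 0.0015 m), for 0.05 s.
2. then the small key alone (value of joint key_small above 0.004 m and value of joint each of key_large, key_medium below 0.0015 m), for 0.05 s.
3. then the medium key alone (value of joint key_medium above 0.004 m and value of joint each of key_large, key_small below 0.0015 m), for 0.05 s.
4. the lid is held by the fingers at 50 degrees (value of joint lid between 0.768 and 0.977 rad and contact force between lid and the fingers above 0.3 N), for 0.3 s.
At the end, for the whole second after the job is handed in: The lid stands still between 44 and 56 degrees open (50 +/- 6), carried by the gripper's fingers, which still touch it; all three keys are up again; the dish, doorstop, torch, tin, tape measure and padlock are within 30 mm of where they stood, torch and padlock upright (within 0.5 rad) (all of step 4 and velocity of joint lid between -0.1 and 0.1 rad/s and value of joint each of key_large, key_medium, key_small below 0.0015 m and distance of each of dish, doorstop, torch, tin, tape, padlock from where it was at the start of the episode below 0.03 m and angle between each of torch, padlock's own z axis and vertical below 0.5 rad); the arm keeps its last pose, push and grip.
It fails at once if the lid is opened past 70 degrees (value of joint lid above 1.222 rad).
It fails at once if two keys are down at once (value of joint each of key_large, key_small above 0.003 m or value of joint each of key_large, key_medium above 0.003 m or value of joint each of key_small, key_medium above 0.003 m).
It fails at once if a bystander is moved (distance of any of dish, doorstop, torch, tin, tape, padlock from where it was at the start of the episode above 0.03 m).
It fails at once if the torch or the padlock is knocked over (angle between any of torch, padlock's own z axis and vertical above 0.5 rad).
It also fails if it takes over 59 s, if anything falls off the work surface, if the arm or the gripper's body presses on something with over 40 N, if the wrist force passes 120 N, or if a joint passes its speed limit or range.

## Working session

There is one attempt and no reset: what is moved stays moved. The work goes in short steps, Python scripts to look and compute and a tool call to move; the robot and the scene stay as the last step left them, time stands still between calls to the robot, and variables do not carry over. Pictures are saved under pics/ and viewed, and the job is handed in when it is done.

Besides the shell and the picture viewer there is one more tool, called after "Emit:" by a JSON object that holds its "fn" and its "kwargs", one argument or row to a line. apply_moves: Moves the arm, as the interface text tells. Its arguments: {"type":"object","properties":{"commands":{"type":"array"},"squeeze":{"type":"number"}},"required":["commands"]}

```bash
mkdir -p pics; ls
cat > h.py <<'E'
import numpy as np, cv2, json
from rig import ctrl
def cap(n,f):
    info=ctrl.camera_info(n); im=ctrl.capture(n); cv2.imwrite('pics/'+f+'.png',im[:,:,::-1]); 
    json.dump({k:np.array(v).tolist() for k,v in info.items()},open('pics/'+f+'.json','w')); return im,info
def load(f): return cv2.imread('pics/'+f+'.png')[:,:,::-1].copy(), json.load(open('pics/'+f+'.json'))
def K(i,H=384):
    f=H/2/np.tan(np.radians(i['fov_y'])/2); return np.array([[f,0,i['cx']],[0,f,i['cy']],[0,0,1.]])
def ray(i,uv):
    p=cv2.undistortPoints(np.array([[uv]],float),K(i),np.array(i['dist_coeffs'],float))[0,0]
    T=np.array(i['camera_from_world']); R=T[:3,:3]; c=-R.T@T[:3,3]; d=R.T@np.array([p[0],p[1],1]); return c,d/np.linalg.norm(d)
def onz(i,uv,z):
    c,d=ray(i,uv); return c+d*(z-c[2])/d[2]
def tri(rs):
    A=np.zeros((3,3));b=np.zeros(3)
    for c,d in rs:
        P=np.eye(3)-np.outer(d,d);A+=P;b+=P@c
    x=np.linalg.solve(A,b); return x,[np.linalg.norm((np.eye(3)-np.outer(d,d))@(x-c)) for c,d in rs]
def proj(i,X):
    T=np.array(i['camera_from_world']); return cv2.projectPoints(np.array(X,float).reshape(-1,3),cv2.Rodrigues(T[:3,:3])[0],T[:3,3],K(i),np.array(i['dist_coeffs'],float))[0][:,0]
E
python3 - <<'E'
from h import *
for n in ['side','top','wrist']:
    im,i=cap(n,n+'0'); print(n,i['fov_y'],i['dist_coeffs'],np.linalg.inv(np.array(i['camera_from_world']))[:3,3].round())
print(ctrl.sense())
E
```

```text
pics
side 47.10935352479546 [-0.1067048  0.         0.         0.         0.       ] [-73. 702. 716.]
top 52.76663270291645 [-0.04062774  0.          0.          0.          0.        ] [ 358.  -15. 1133.]
wrist 58.99662783757299 [-0.03079801  0.          0.          0.          0.        ] [ 288. -445.  374.]
{'time_s': 0.15, 'joints': array([-1.36540104e+00,  3.13347285e-01,  1.49821749e+00, -1.72793644e-05,
        1.33101931e+00, -2.23403363e-01]), 'dq': array([-0.00093353,  0.00042014, -0.0009609 ,  0.00037199,  0.00066961,
       -0.00071569]), 'tau': array([ 2.49164405e-03, -4.12367535e+01, -2.59796888e+01, -1.03599245e-04,
        3.22889289e-03, -1.19840547e-05]), 'eef_pos': array([ 218.23126643, -477.30454293,  241.87030029]), 'ee_rot': array([-4.95771494e-04,  9.77103813e-01,  2.12762525e-01, -3.92776392e-06]), 'force': array([-0.03694683,  0.91165095, -0.03515353]), 'wrist_torque': array([-0.02899961,  0.00205194, -0.00173079]), 'grip_width': 0.998076437696164}
```

View pics/top0.png

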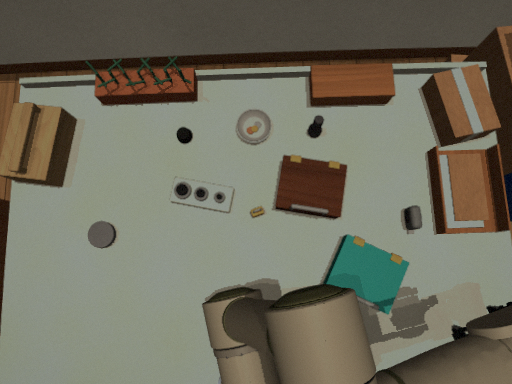

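View pics/side0.png

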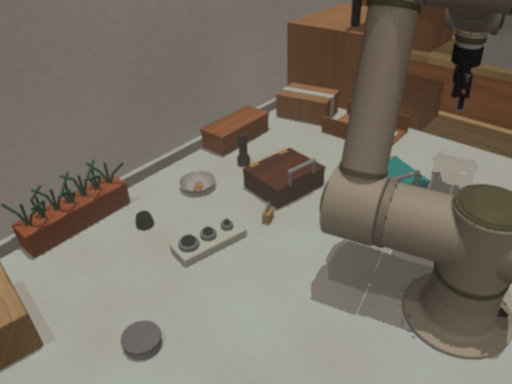

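View pics/wrist0.png

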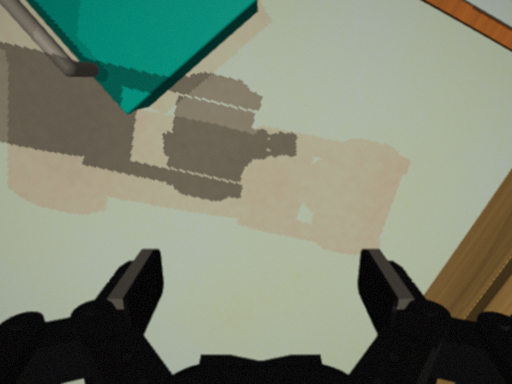

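The top view shows the walnut box at (311,187) with its handle at about (309,210), and the pad at (202,194) with three keys at (182,190), (201,194) and (219,197). The padlock is at (257,212). The turquoise decoy is at (370,272), with other brown boxes at (352,84), (460,103) and (465,190). I choose the walnut box at (311,187). Next, close crops.

Run:
```python
from h import *
t,_=load('top0'); s,_=load('side0')
a=cv2.resize(t[140:235,160:360],None,fx=4,fy=4,interpolation=cv2.INTER_CUBIC)
b=cv2.resize(s[125:275,160:340],None,fx=4,fy=4,interpolation=cv2.INTER_CUBIC)
cv2.imwrite('pics/ca.png',a[:,:,::-1]);cv2.imwrite('pics/cb.png',b[:,:,::-1])
```

```text
(no output)
```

View pics/ca.png

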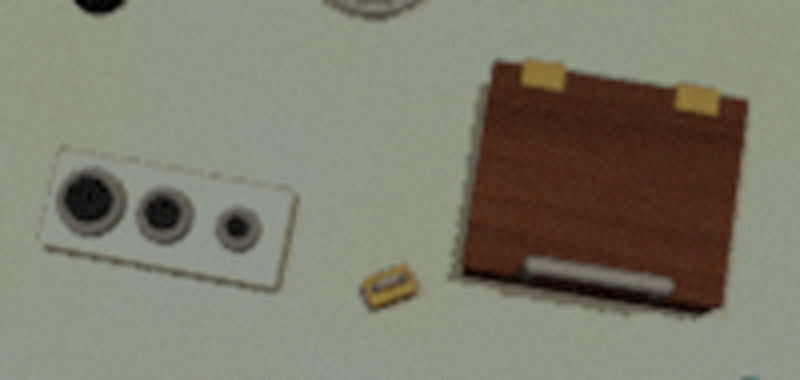

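View pics/cb.png

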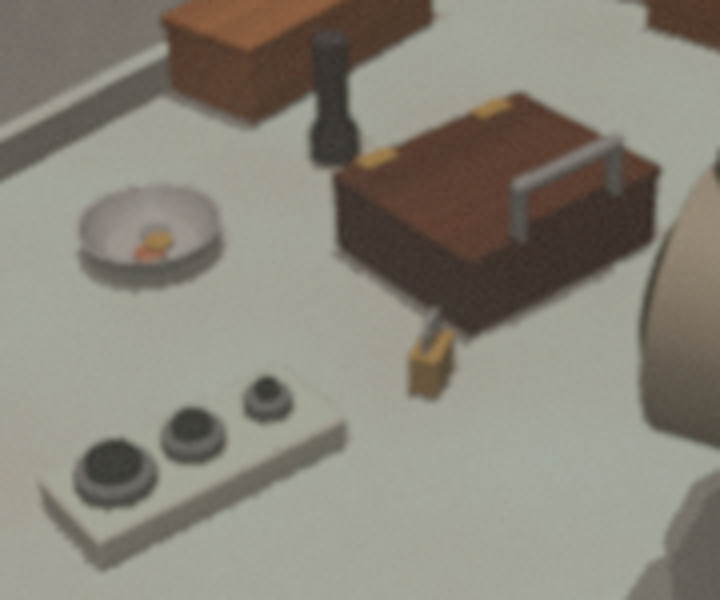

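The crops confirm the choice: on the pad from left to right are the large key (crop 90,198), medium (163,214) and small (238,228). The walnut box has brass hinges at the far side and the steel bar at the near edge. Next I triangulate.

Run:
```python
from h import *
t,ti=load('top0'); s,si=load('side0')
def blob(im,u,v,r,th):
    g=cv2.cvtColor(im,cv2.COLOR_RGB2GRAY); g4=cv2.resize(g[v-r:v+r+1,u-r:u+r+1],None,fx=8,fy=8,interpolation=cv2.INTER_CUBIC)
    n,l,st,c=cv2.connectedComponentsWithStats((g4<th).astype(np.uint8))
    k=l[g4.shape[0]//2,g4.shape[1]//2]
    if k==0:k=1+np.argmax(st[1:,4])
    return (c[k]+.5)/8-.5+[u-r,v-r], st[k,2:]/8
P=[]
for n,a,b in [('L',(182,190),(188,241)),('M',(201,193),(208,233)),('S',(219,197),(227,223))]:
    pa,sa=blob(t,*a,8,75);pb,sb=blob(s,*b,8,75)
    x,e=tri([ray(ti,pa),ray(si,pb)]);P.append(x);print(n,pa.round(1),sa,pb.round(1),sb,x.round(1),np.round(e,1),onz(ti,pa,46).round(1),onz(si,pb,46).round(1))
print('spacing',np.linalg.norm(np.diff(P,axis=0),axis=1))
cr=lambda u,v:(160+(u+.5)/4-.5,140+(v+.5)/4-.5)
cs=lambda u,v:(160+(u+.5)/4-.5,125+(v+.5)/4-.5)
for n,a,b in [('barL',cr(524,264),cs(516,186)),('barR',cr(674,286),cs(620,142)),('lidFL',cr(495,62),cs(338,175)),('lidFR',cr(748,100),cs(521,95)),('lidNR',cr(722,305),cs(660,168)),('lidNL',cr(464,272),cs(472,263)),
 ('padlock body',cr(389,289),cs(440,345))]:
    x,e=tri([ray(ti,a),ray(si,b)]);print(n,x.round(1),np.round(e,1))
for n,a,z in [('barL',cr(524,264),101),('barR',cr(674,286),101),('lidFL',cr(495,62),65),('lidFR',cr(748,100),65),('lidNR',cr(722,305),65),('lidNL',cr(464,272),65),('hL',cr(543,76),65),('hR',cr(697,100),65),('padlock',cr(389,289),45),('padTL',cr(62,148),24),('padTR',cr(298,190),24),('padBR',cr(276,290),24),('padBL',cr(42,248),24)]:
    print(n,onz(ti,a,z).round(1))
for n,a,z in [('torch',(317,122),90),('dish',(254,126),12),('stop',(184,135),36),('tape',(413,217),50),('tin',(101,234),26)]:print(n,onz(ti,a,z).round())
```

```text
L [181.6 189.3] [ 13.125  12.75  988.5  ] [187.9 240.4] [ 13.625  10.5   901.   ] [571.6 209.8  38.7] [0.8 0.8] [569.5 207.7  46. ] [565.5 215.4  46. ]
M [200.2 192.7] [ 10.      9.625 572.625] [207.5 231. ] [  9.5     7.625 443.   ] [559.9 156.   38.6] [0.8 0.8] [557.9 154.3  46. ] [553.8 162.3  46. ]
S [218.8 196.3] [  6.875   6.625 259.625] [226.3 222. ] [  5.75    5.125 177.25 ] [547.8 102.2  38.7] [0.8 0.8] [545.9 100.9  46. ] [541.9 109.   46. ]
spacing [55.00642973 55.12768415]
barL [504.6 -97.2 105.1] [0.7 0.7]
barR [ 488.1 -197.5   97.8] [1.4 1.4]
lidFL [655.7 -87.4  62.5] [0.7 0.7]
lidFR [ 623.4 -265.7   59.8] [0.3 0.3]
lidNR [ 478.1 -236.4   61.8] [1.1 1.1]
lidNL [507.9 -57.5  63.7] [2.7 2.7]
padlock body [499.   -6.5  31.3] [0.6 0.6]
barL [504.6 -97.9 101. ]
barR [ 486.6 -197.6  101. ]
lidFL [655.6 -86.8  65. ]
lidFR [ 621.9 -264.7   65. ]
lidNR [ 476.8 -236.3   65. ]
lidNL [505.5 -58.9  65. ]
hL [ 644.1 -120.5   65. ]
hR [ 623.  -228.6   65. ]
padlock [497.8  -6.3  45. ]
padTL [612.5 231.7  24. ]
padTR [575.3  58.1  24. ]
padBR [502.3  75.5  24. ]
padBL [538.3 245.8  24. ]
torch [ 742. -184.   90.]
dish [765.  -5.  12.]
stop [736. 204.  36.]
tape [ 469. -444.   50.]
tin [449. 446.  26.]
```

Emit:
{"fn": "apply_moves", "kwargs": {
  "commands": [
    [0, 0, 0, 0, -0.12],
    [0, 0, 0, 0, -0.12],
    [0, 0, 0, 0, -0.12],
    [0, 0, 0, 0, -0.12],
    [0, 0, 0, 0, -0.12],
    [0, 0, 0, 0, -0.12],
    [0, 0, 0, 0, -0.12],
    [0, 0, 0, 0, -0.123],
    [0, 0, 0, 0, 0]
  ],
  "squeeze": 30
}}

```text
time_s: 0.9
eef_pos: [218.3, -477.4, 242.1]
ee_rot: [-0.0, 0.766, 0.643, 0.0]
force: [0.4, -0.4, -0.5]
grip_width: 0.002
```

```bash
cat >> h.py <<'E'
from scipy.spatial.transform import Rotation as Ro
def st():
    s=ctrl.sense(); q=s['ee_rot']; R=Ro.from_quat([q[1],q[2],q[3],q[0]]).as_matrix(); return s,R
def to(x,y,z):
    s,R=st(); d=R.T@(np.array([x,y,z])-s['eef_pos']); print('t',round(s['time_s'],2),'pos',s['eef_pos'].round(1),'yaxis deg',np.degrees(np.arctan2(R[1,1],R[0,1])).round(2),'shift cm',(d/10).round(2),'F',s['force'].round(1),'grip',round(s['grip_width'],3))
E
python3 -c "
from h import *
to(550,-235,242)"
```

```text
t 0.9 pos [ 218.3 -477.4  242.1] yaxis deg -10.0 shift cm [2.963e+01 2.846e+01 2.000e-02] F [ 0.4 -0.4 -0.5] grip 0.002
```

Emit:
{"fn": "apply_moves", "kwargs": {
  "commands": [
    [0, 2.5, 2.4, 0, 0],
    [0, 2.5, 2.4, 0, 0],
    [0, 2.5, 2.4, 0, 0],
    [0, 2.5, 2.4, 0, 0],
    [0, 2.5, 2.4, 0, 0],
    [0, 2.5, 2.4, 0, 0],
    [0, 2.5, 2.4, 0, 0],
    [0, 2.5, 2.4, 0, 0],
    [0, 2.5, 2.4, 0, 0],
    [0, 2.5, 2.4, 0, 0],
    [0, 2.5, 2.4, 0, 0],
    [0, 2.1, 2.0, 0, 0]
  ]
}}

```text
time_s: 1.9
eef_pos: [552.0, -235.0, 242.1]
ee_rot: [-0.0, 0.769, 0.64, 0.0]
force: [0.5, -0.4, 0.9]
grip_width: 0.003
```

Emit:
{"fn": "apply_moves", "kwargs": {
  "commands": [
    [0, 0, 0, 0, 0],
    [0, 0, 0, 0, 0]
  ]
}}

```text
time_s: 2.07
eef_pos: [551.0, -235.8, 241.7]
ee_rot: [-0.0, 0.768, 0.641, -0.0]
force: [-0.5, -0.6, 0.2]
grip_width: 0.002
```

```bash
python3 -c "
from h import *
to(550,-235,242)
cap('wrist','w1');to(550,-135,242)"
```

```text
t 2.07 pos [ 551.  -235.8  241.7] yaxis deg -10.32 shift cm [ 0.06 -0.11 -0.03] F [-0.5 -0.6  0.2] grip 0.002
t 2.12 pos [ 550.3 -236.7  241.9] yaxis deg -10.36 shift cm [ 9.99 -1.86 -0.01] F [0.3 0.1 0.2] grip 0.0
```

View pics/w1.png

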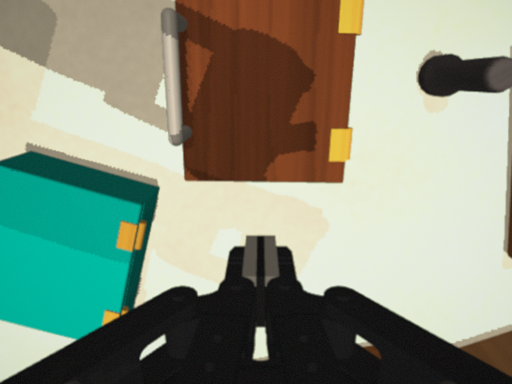

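The wrist view shows the bar running from about (169,18) to (179,136), the lid's right edge at x≈350, hinge plates at (350,14) and (341,145), the torch at (465,75), and the turquoise decoy at left. I take a second wrist place for parallax.

Emit:
{"fn": "apply_moves", "kwargs": {
  "commands": [
    [0, 2, 0, 0, 0],
    [0, 2, 0, 0, 0],
    [0, 2, 0, 0, 0],
    [0, 2, 0, 0, 0],
    [0, 0, 0, 0, 0],
    [0, 0, 0, 0, 0],
    [0, 0, 0, 0, 0]
  ]
}}

```text
time_s: 2.7
eef_pos: [564.2, -159.3, 242.4]
ee_rot: [0.0, 0.768, 0.64, -0.0]
force: [-0.1, 0.7, 0.3]
grip_width: -0.001
```

```bash
python3 -c "
from h import *
cap('wrist','w2');to(535,65,242)"
```

```text
t 2.75 pos [ 564.2 -159.4  242.3] yaxis deg -10.39 shift cm [21.55 -6.92  0.03] F [ 0.2 -0.5  0.2] grip -0.003
```

View pics/w2.png

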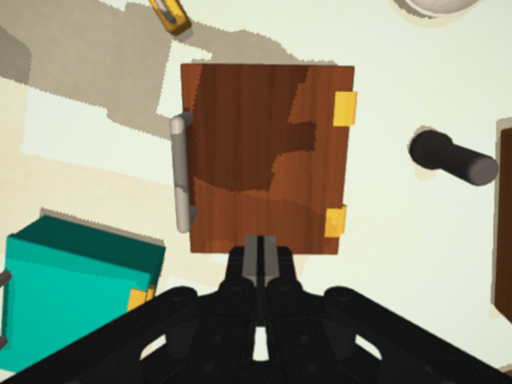

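Run:
```python
from h import *
a,_=load('w1');b,_=load('w2')
A=cv2.resize(a[0:160,140:220],None,fx=3.5,fy=3.5,interpolation=cv2.INTER_CUBIC);B=cv2.resize(b[90:250,150:230],None,fx=3.5,fy=3.5,interpolation=cv2.INTER_CUBIC)
cv2.imwrite('pics/cw.png',np.hstack([A,B])[:,:,::-1])
```

```text
(no output)
```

View pics/cw.png

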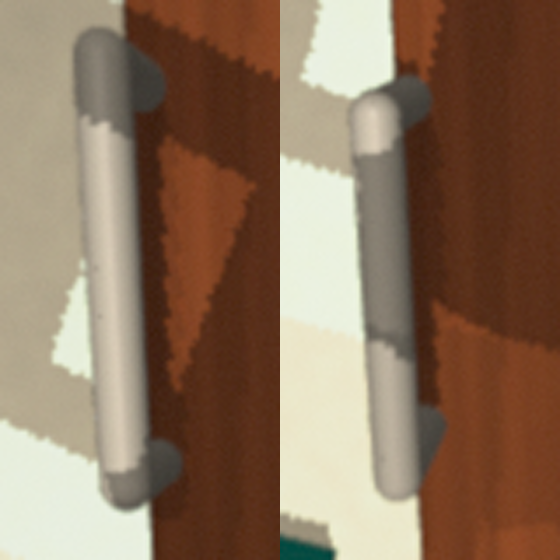

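Run:
```python
from h import *
_,i1=load('w1');_,i2=load('w2');_,it=load('top0');_,si=load('side0')
c=lambda u,v,x0,y0:((u+.5)/3.5-.5+x0,(v+.5)/3.5-.5+y0)
E=[]
for n,a,b in [('barL',c(100,28,140,0),c(94,90,150,90)),('barR',c(126,508,140,0),c(116,500,150,90)),('hingeR',(341,145),(335,221)),('lidNR',(185,180),(190,252)),('lidFR',(343,182),(338,254)) ]:
    x,e=tri([ray(i1,a),ray(i2,b)]);print(n,x.round(1),np.round(e,1));E.append(x)
    z=101 if 'bar' in n else 65
    print('   onz',onz(i1,a,z).round(1),onz(i2,b,z).round(1))
m=(E[0]+E[1])/2;d=E[0]-E[1];print(m.round(1),np.linalg.norm(d),np.degrees(np.arctan2(d[1],d[0]))-90)
for n,uv in [('NL',(182,65)),('FL',(354,66)),('FR',(338,254)),('NR',(190,252))]:print(n,onz(i2,uv,65).round(1))
```

```text
barL [506.6 -97.9 101. ] [0. 0.]
   onz [506.6 -97.9 101. ] [506.6 -97.9 101. ]
barR [ 487.4 -196.7  103.7] [0.2 0.2]
   onz [ 486.9 -197.1  101. ] [ 486.3 -197.8  101. ]
hingeR [ 627.  -230.4   59.7] [0.4 0.4]
   onz [ 626.3 -229.3   65. ] [ 625.7 -227.8   65. ]
lidNR [ 475.5 -237.2   61.5] [0.4 0.4]
   onz [ 477.  -236.4   65. ] [ 476.2 -235.5   65. ]
lidFR [ 624.7 -265.5   63.9] [0.1 0.1]
   onz [ 624.4 -265.1   65. ] [ 624.6 -264.9   65. ]
[ 497.  -147.3  102.3] 100.67759523213104 -10.969776639483172
NL [512.7 -59.1  65. ]
FL [658.6 -86.5  65. ]
FR [ 624.6 -264.9   65. ]
NR [ 476.2 -235.5   65. ]
```

The bar's middle is at (497,-147,102), agreeing with the 101 mm given, and the box yaw is about -10.8°. Next, the pad.

Emit:
{"fn": "apply_moves", "kwargs": {
  "commands": [
    [0, 2.7, -0.87, 0, 0],
    [0, 2.7, -0.87, 0, 0],
    [0, 2.7, -0.87, 0, 0],
    [0, 2.7, -0.87, 0, 0],
    [0, 2.7, -0.87, 0, 0],
    [0, 2.7, -0.87, 0, 0],
    [0, 2.7, -0.87, 0, 0],
    [0, 2.7, -0.87, 0, 0],
    [0, 0, 0, 0, 0],
    [0, 0, 0, 0, 0],
    [0, 0, 0, 0, 0]
  ]
}}

```text
time_s: 3.67
eef_pos: [534.9, 65.7, 242.2]
ee_rot: [0.0, 0.768, 0.641, -0.0]
force: [-0.8, -0.8, -0.1]
grip_width: -0.001
```

```bash
python3 -c "
from h import *
cap('wrist','w3');to(545,120,242)"
```

```text
t 3.72 pos [534.9  65.5 242.2] yaxis deg -10.36 shift cm [5.54 0.01 0.02] F [ 0.5 -0.3  0.8] grip 0.002
```

View pics/w3.png

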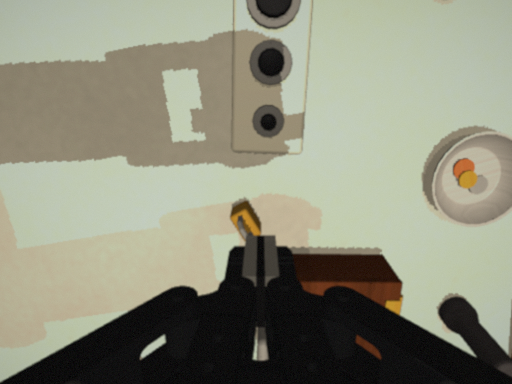

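The three keys are at (268,120) small, (271,62) medium and (273,5) large, the latter cut off, and the padlock is at (245,215). One more view a little further on.

Emit:
{"fn": "apply_moves", "kwargs": {
  "commands": [
    [0, 2.75, 0, 0, 0],
    [0, 2.75, 0, 0, 0],
    [0, 0, 0, 0, 0],
    [0, 0, 0, 0, 0],
    [0, 0, 0, 0, 0]
  ]
}}

```text
time_s: 4.13
eef_pos: [544.6, 119.8, 242.1]
ee_rot: [0.0, 0.768, 0.641, -0.0]
force: [0.5, 0.0, 0.3]
grip_width: -0.004
```

Run:
```python
from h import *
im,i=cap('wrist','w4'); a,i3=load('w3')
def blobs(im):
    g=cv2.cvtColor(im,cv2.COLOR_RGB2GRAY); m=(g<45).astype(np.uint8); m[235:]=0
    n,l,s,c=cv2.connectedComponentsWithStats(m)
    return [(c[k].round(1),s[k][:4].tolist(),int(s[k,4])) for k in range(1,n) if s[k,4]>60]
for f,info in ((a,i3),(im,i)):
    for b in blobs(f): print(b,onz(info,b[0],46).round(1))
    print()
```

```text
(array([273.2,   6.9]), [256, 0, 35, 18], 476) [569.6 199.9  46. ]
(array([270.4,  61.8]), [258, 48, 26, 28], 560) [559.4 155.4  46. ]
(array([268.1, 121.8]), [261, 114, 15, 17], 200) [548.  102.4  46. ]

(array([446.5,  30.9]), [418, 7, 59, 50], 2242) [729.3 208.2  46. ]
(array([272.7,  61.6]), [256, 43, 35, 38], 1046) [571.2 209.3  46. ]
(array([270.2, 121.6]), [258, 109, 25, 26], 505) [559.7 156.3  46. ]
(array([267.6, 175.5]), [261, 168, 14, 16], 178) [548. 104.  46.]
```

View pics/w4.png

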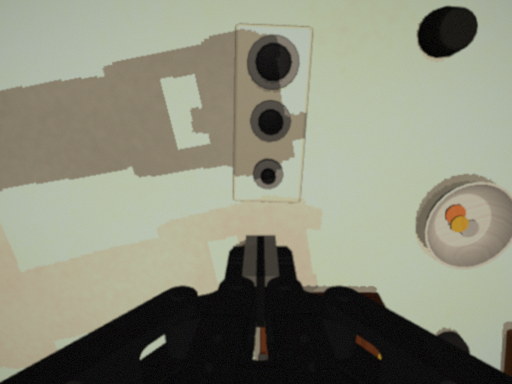

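Run:
```python
from h import *
_,i3=load('w3');_,i4=load('w4');_,t=load('top0')
for a,b,c in [((270.4,61.8),(270.2,121.6),(200.2,192.7)),((268.1,121.8),(267.6,175.5),(218.8,196.3))]:
    for rs in ([ray(i3,a),ray(i4,b)],[ray(i3,a),ray(i4,b),ray(t,c)]):
        x,e=tri(rs);print(x.round(1),np.round(e,1))
to(570.5,209,80)
```

```text
[559.7 155.6  40.6] [0.1 0.1]
[559.6 155.5  37.7] [0.3 0.3 0.2]
[547.9 101.2  36.1] [0.1 0.1]
[547.7 101.6  37.3] [0.4 0.1 0.5]
t 4.18 pos [544.6 119.7 242.2] yaxis deg -10.35 shift cm [ 9.25  0.95 16.22] F [-0.4 -0.1  0.6] grip 0.001
```

The heights come out at 37–41 mm because the dark blob includes the key's side wall (36–46 mm), so a 46 mm top is plausible. I will confirm by touch.

Emit:
{"fn": "apply_moves", "kwargs": {
  "commands": [
    [0, 2.4, 0.25, 3.5, 0],
    [0, 2.4, 0.25, 3.5, 0],
    [0, 2.4, 0.25, 3.5, 0],
    [0, 2.05, 0.2, 3.5, 0],
    [0, 0, 0, 2.0, 0],
    [0, 0, 0, 0, 0],
    [0, 0, 0, 0, 0],
    [0, 0, 0, 0, 0]
  ]
}}

```text
time_s: 4.85
eef_pos: [571.0, 208.0, 86.4]
ee_rot: [0.001, 0.768, 0.641, 0.001]
force: [0.2, -0.6, 0.6]
grip_width: 0.002
```

```bash
python3 -c "
from h import *
cap('side','s1');cap('wrist','w5');to(570.8,209.3,57)
a,_=load('s1');b,_=load('w5')
cv2.imwrite('pics/c5.png',np.hstack([cv2.resize(a[150:290,130:290],(430,376)),b[:376,70:440]])[:,:,::-1])"
```

```text
t 4.95 pos [570.9 208.3  86.6] yaxis deg -10.32 shift cm [ 0.1  -0.04  2.96] F [-0.2 -0.3 -0.1] grip 0.004
```

View pics/c5.png

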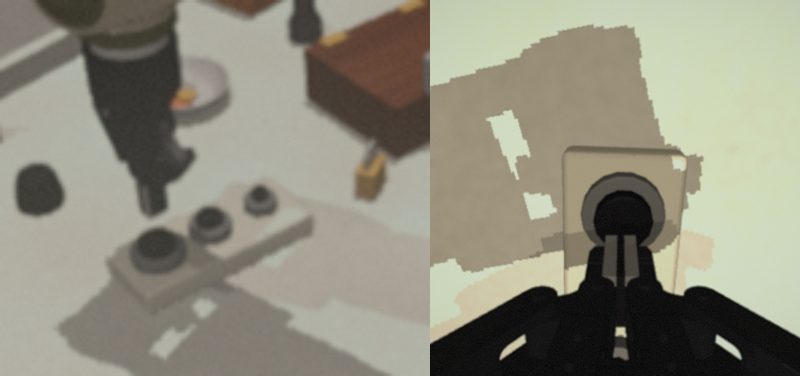

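The fingertip stands over the large key in both views (wrist crop: tip at (622,240), key at (623,215), closer to the camera). Pressing.

Emit:
{"fn": "apply_moves", "kwargs": {
  "commands": [
    [0, 0, 0, 1.4, 0],
    [0, 0, 0, 1.3, 0],
    [0, 0, 0, 0, 0],
    [0, 0, 0, 0.4, 0],
    [0, 0, 0, 0, 0],
    [0, 0, 0, 0, 0]
  ]
}}

```text
time_s: 5.45
eef_pos: [570.5, 208.7, 54.6]
ee_rot: [0.001, 0.768, 0.641, 0.001]
force: [-0.2, -0.9, 2.3]
grip_width: -0.0
```

Contact agrees: 2.3 N at tip 43.6 mm implies a key top near 46 mm.

Emit:
{"fn": "apply_moves", "kwargs": {
  "commands": [
    [0, 0, 0, 0.25, 0],
    [0, 0, 0, 0.15, 0],
    [0, 0, 0, 0, 0],
    [0, 0, 0, 0, 0]
  ]
}}

```text
time_s: 5.78
eef_pos: [570.6, 208.9, 50.9]
ee_rot: [0.001, 0.767, 0.641, 0.001]
force: [-2.8, -2.7, 11.3]
grip_width: 0.001
```

Bottomed (11 N). Lift and go to the small key.

Emit:
{"fn": "apply_moves", "kwargs": {
  "commands": [
    [0, 0, 0, -2, 0],
    [0, 0, 0, -2, 0],
    [0, 0, 0, 0, 0],
    [0, 0, 0, 0, 0]
  ]
}}

```text
time_s: 6.12
eef_pos: [570.2, 209.2, 90.1]
ee_rot: [0.0, 0.767, 0.641, 0.001]
force: [0.1, 0.6, 0.6]
grip_width: 0.001
```

```bash
python3 -c "
from h import *
to(547.5,102.3,60)"
```

```text
t 6.12 pos [570.2 209.2  90.1] yaxis deg -10.25 shift cm [-10.92  -0.34   3.  ] F [0.1 0.6 0.6] grip 0.001
```

Emit:
{"fn": "apply_moves", "kwargs": {
  "commands": [
    [0, -2.7, -0.08, 0, 0],
    [0, -2.7, -0.08, 0, 0],
    [0, -2.7, -0.08, 0, 0],
    [0, -2.8, -0.1, 0, 0],
    [0, 0, 0, 0, 0],
    [0, 0, 0, 0, 0],
    [0, 0, 0, 0, 0]
  ]
}}

```text
time_s: 6.7
eef_pos: [546.9, 102.7, 88.8]
ee_rot: [-0.0, 0.768, 0.641, -0.0]
force: [-0.3, -0.2, 0.3]
grip_width: -0.005
```

```bash
python3 -c "
from h import *
cap('side','s2');cap('wrist','w6');to(547.5,102.3,58)
a,_=load('s2');b,_=load('w6')
cv2.imwrite('pics/c6.png',np.hstack([cv2.resize(a[150:290,130:290],(430,376)),b[:376,70:440]])[:,:,::-1])"
```

```text
t 6.8 pos [547.  103.2  88.9] yaxis deg -10.2 shift cm [-0.08  0.07  3.09] F [-0.4 -0.9 -0.8] grip -0.001
```

View pics/c6.png

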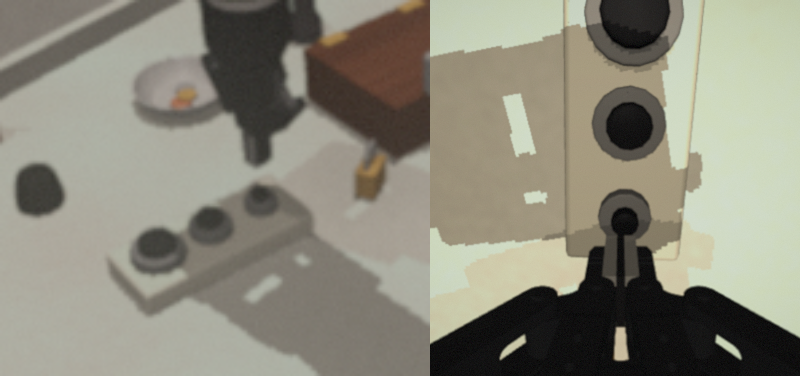

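Emit:
{"fn": "apply_moves", "kwargs": {
  "commands": [
    [0, -0.1, 0.1, 1.5, 0],
    [0, 0, 0, 1.4, 0],
    [0, 0, 0, 0, 0],
    [0, 0, 0, 0.4, 0],
    [0, 0, 0, 0, 0],
    [0, 0, 0, 0, 0]
  ]
}}

```text
time_s: 7.3
eef_pos: [548.2, 101.5, 56.9]
ee_rot: [0.0, 0.767, 0.641, 0.0]
force: [-0.7, 0.4, 1.8]
grip_width: -0.001
```

Emit:
{"fn": "apply_moves", "kwargs": {
  "commands": [
    [0, 0, 0, 0.25, 0],
    [0, 0, 0, 0.25, 0],
    [0, 0, 0, 0.1, 0],
    [0, 0, 0, 0, 0],
    [0, 0, 0, 0, 0]
  ]
}}

```text
time_s: 7.72
eef_pos: [548.4, 101.3, 51.0]
ee_rot: [0.0, 0.768, 0.641, 0.001]
force: [-0.3, 2.5, 6.0]
grip_width: -0.001
```

Down at 51.0 mm with 6 N (4 N is the full-travel force). Next, the medium key.

Emit:
{"fn": "apply_moves", "kwargs": {
  "commands": [
    [0, 0, 0, -2, 0],
    [0, 0, 0, -2, 0],
    [0, 0, 0, 0, 0],
    [0, 0, 0, 0, 0]
  ]
}}

```text
time_s: 8.05
eef_pos: [548.3, 101.0, 91.0]
ee_rot: [0.001, 0.767, 0.641, 0.001]
force: [0.3, -0.6, -0.1]
grip_width: 0.004
```

```bash
python3 -c "
from h import *
to(559.6,155.5,60)"
```

```text
t 8.05 pos [548.3 101.   91. ] yaxis deg -10.26 shift cm [5.56 0.14 3.1 ] F [ 0.3 -0.6 -0.1] grip 0.004
```

Emit:
{"fn": "apply_moves", "kwargs": {
  "commands": [
    [0, 2.8, 0.07, 0, 0],
    [0, 2.75, 0.07, 0, 0],
    [0, 0, 0, 0, 0],
    [0, 0, 0, 1.6, 0],
    [0, 0, 0, 1.5, 0],
    [0, 0, 0, 0, 0],
    [0, 0, 0, 0.4, 0],
    [0, 0, 0, 0, 0],
    [0, 0, 0, 0, 0]
  ]
}}

```text
time_s: 8.8
eef_pos: [559.2, 155.3, 55.8]
ee_rot: [0.0, 0.768, 0.641, 0.0]
force: [-1.5, 0.3, 0.3]
grip_width: 0.004
```

Emit:
{"fn": "apply_moves", "kwargs": {
  "commands": [
    [0, 0, 0, 0.25, 0],
    [0, 0, 0, 0.25, 0],
    [0, 0, 0, 0, 0],
    [0, 0, 0, 0, 0],
    [0, 0, 0, 0, 0]
  ]
}}

```text
time_s: 9.22
eef_pos: [559.6, 155.4, 51.0]
ee_rot: [0.0, 0.767, 0.641, 0.0]
force: [-1.0, -0.6, 6.0]
grip_width: 0.001
```

Emit:
{"fn": "apply_moves", "kwargs": {
  "commands": [
    [0, 0, 0, -2, 0],
    [0, 0, 0, -3, 0],
    [0, 0, 0, -3, 0],
    [0, 0, 0, -3, 0],
    [0, 0, 0, -3, 0.009],
    [8.5, 0, 0, 0, 0],
    [8.5, 0, 0, 0, 0],
    [8.5, 0, 0, 0, 0]
  ]
}}

```text
time_s: 9.88
eef_pos: [558.8, 155.4, 189.4]
ee_rot: [-0.0, 0.77, 0.638, -0.0]
force: [0.2, 0.0, -0.5]
grip_width: 0.419
```

```bash
python3 -c "
from h import *
cap('wrist','w7');to(497,-147.3,190)"
```

```text
t 9.93 pos [558.6 155.4 188.9] yaxis deg -10.77 shift cm [-30.89  -0.4   -0.09] F [ 0.   0.4 -0.2] grip 0.508
```

View pics/w7.png

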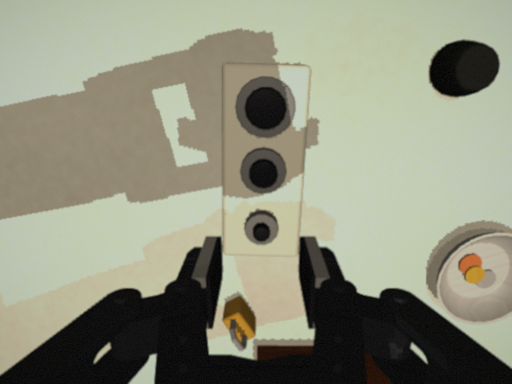

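All three keys stand up again (261,230; 263,170; 265,107). Now to the bar.

Emit:
{"fn": "apply_moves", "kwargs": {
  "commands": [
    [8.5, -2.8, -0.04, 0, 0],
    [8.5, -2.8, -0.04, 0, 0],
    [8.5, -2.8, -0.04, 0, 0],
    [8.5, -2.8, -0.04, 0, 0],
    [8.5, -2.8, -0.04, 0, 0],
    [8.5, -2.8, -0.04, 0, 0],
    [8.5, -2.8, -0.04, 0, 0],
    [8.5, -2.8, -0.04, 0, 0],
    [8.5, -2.8, -0.04, 0, 0],
    [8.5, -2.8, -0.04, 0, 0],
    [8.5, -2.9, 0, 0, 0],
    [8.5, 0, 0, 0, 0]
  ]
}}

```text
time_s: 10.93
eef_pos: [496.4, -151.0, 189.0]
ee_rot: [-0.001, 0.772, 0.636, -0.001]
force: [-0.7, -0.1, -0.1]
grip_width: 0.996
```

Emit:
{"fn": "apply_moves", "kwargs": {
  "commands": [
    [8.5, 0, 0, 0, 0],
    [8.5, 0, 0, 0, 0]
  ]
}}

```text
time_s: 11.1
eef_pos: [497.3, -146.7, 189.5]
ee_rot: [-0.001, 0.77, 0.638, -0.0]
force: [-0.3, 0.5, 0.0]
grip_width: 0.995
```

```bash
python3 -c "
from h import *
cap('wrist','w8');cap('side','s3');to(497,-147.3,97)"
```

```text
t 11.2 pos [ 497.5 -146.3  189.9] yaxis deg -10.7 shift cm [-0.12 -0.03  9.29] F [ 1.2  0.5 -0.5] grip 0.999
```

View pics/w8.png

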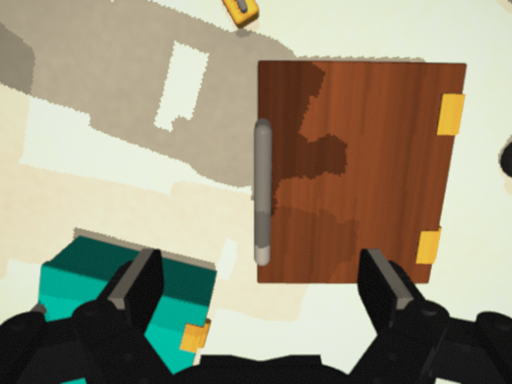

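View pics/s3.png

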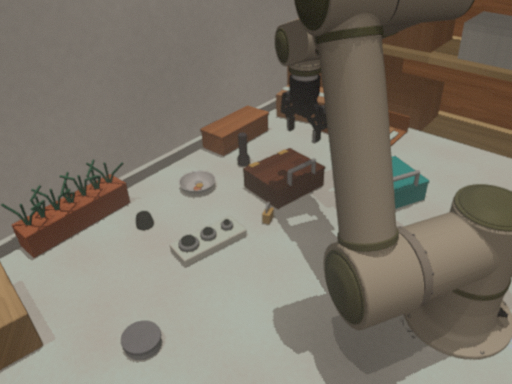

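The bar is centred between the open fingers (262 against 260 in the wrist view). Descending.

Emit:
{"fn": "apply_moves", "kwargs": {
  "commands": [
    [8.5, -0.1, 0, 2, 0],
    [8.5, 0, 0, 2, 0],
    [8.5, 0, 0, 2, 0],
    [8.5, 0, 0, 2, 0],
    [8.5, 0, 0, 1.2, 0],
    [8.5, 0, 0, 0, 0],
    [8.5, 0, 0, 0, 0]
  ]
}}

```text
time_s: 11.78
eef_pos: [497.4, -147.5, 98.3]
ee_rot: [-0.0, 0.77, 0.638, -0.0]
force: [0.7, -0.1, 0.1]
grip_width: 0.998
```

Emit:
{"fn": "apply_moves", "kwargs": {
  "commands": [
    [3.5, 0, 0, 0, 0],
    [3.5, 0, 0, 0, 0],
    [3.5, 0, 0, 0, 0],
    [3.5, 0, 0, 0, 0],
    [3.5, 0, 0, 0, 0],
    [3.5, 0, 0, 0, 0]
  ],
  "squeeze": 30
}}

```text
time_s: 12.28
eef_pos: [497.4, -148.3, 98.6]
ee_rot: [0.0, 0.77, 0.638, 0.0]
force: [-1.1, 0.2, -0.1]
grip_width: 0.414
```

```bash
python3 -c "
from h import *
cap('wrist','w9');to(497,-147.3,97)"
```

```text
t 12.33 pos [ 497.3 -148.3   98.5] yaxis deg -10.78 shift cm [ 0.09 -0.05  0.15] F [-0.1 -0.4 -0. ] grip 0.408
```

View pics/w9.png

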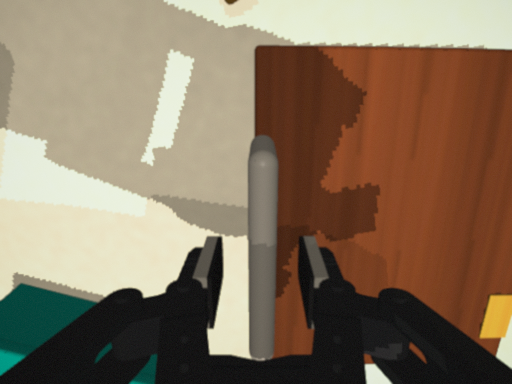

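Centred between the fingers. Go 2 mm lower and close.

Emit:
{"fn": "apply_moves", "kwargs": {
  "commands": [
    [3.5, 0, 0, 0.2, 0],
    [0.8, 0, 0, 0, 0],
    [0.8, 0, 0, 0, 0],
    [0.8, 0, 0, 0, 0],
    [0.8, 0, 0, 0, 0],
    [0.8, 0, 0, 0, 0],
    [0.8, 0, 0, 0, 0]
  ],
  "squeeze": 30
}}

```text
time_s: 12.92
eef_pos: [497.9, -148.4, 96.4]
ee_rot: [0.001, 0.77, 0.638, 0.001]
force: [6.4, -0.1, -3.0]
grip_width: 0.128
```

Run:
```python
from h import *
s,R=st();p=s['eef_pos'];print(p.round(1),s['grip_width'],s['force'].round(1))
prev=np.zeros(2)
for th in range(0,52,4):
    th=min(th,50);t=np.radians(th); b=np.array([-148*np.cos(t)+46*np.sin(t)+148, 148*np.sin(t)+46*np.cos(t)-46])
    print(th,(b/10).round(2),((b-prev)/10).round(2));prev=b
```

```text
[ 497.9 -148.4   96.4] 0.12829325834027386 [ 6.4 -0.1 -3. ]
0 [0. 0.] [0. 0.]
4 [0.36 1.02] [0.36 1.02]
8 [0.78 2.01] [0.43 0.99]
12 [1.28 2.98] [0.5  0.96]
16 [1.84 3.9 ] [0.56 0.92]
20 [2.47 4.78] [0.62 0.88]
24 [3.15 5.62] [0.68 0.84]
28 [3.89 6.41] [0.74 0.79]
32 [4.69 7.14] [0.79 0.73]
36 [5.53 7.82] [0.84 0.68]
40 [6.42 8.44] [0.89 0.62]
44 [7.35 8.99] [0.93 0.55]
48 [8.32 9.48] [0.97 0.49]
```

Gripped at 0.128 × 85 ≈ 11 mm, matching the bar. Lifting along the arc.

Emit:
{"fn": "apply_moves", "kwargs": {
  "commands": [
    [0.4, 0, 0.17, -0.51, 0],
    [0.4, 0, 0.19, -0.51, 0],
    [0.4, 0, 0.21, -0.5, 0],
    [0.4, 0, 0.22, -0.49, 0],
    [0.4, 0, 0.24, -0.49, 0],
    [0.4, 0, 0.26, -0.47, 0],
    [0.4, 0, 0.28, -0.47, 0],
    [0.4, 0, 0.28, -0.45, 0],
    [0.4, 0, 0.3, -0.45, 0],
    [0.4, 0, 0.32, -0.43, 0],
    [0.4, 0, 0, 0, 0],
    [0.4, 0, 0, 0, 0]
  ],
  "squeeze": 30
}}

```text
time_s: 13.92
eef_pos: [521.1, -152.9, 144.5]
ee_rot: [-0.0, 0.77, 0.638, -0.001]
force: [-5.7, -1.7, 0.6]
grip_width: 0.124
```

Run:
```python
from h import *
to(497.9,-148.4,96.4); cap('side','s4')
a,_=load('s4'); cv2.imwrite('pics/c4.png',cv2.resize(a[60:230,210:380],(680,600)[::1] if 0 else (600,600))[:,:,::-1])
```

```text
t 13.92 pos [ 521.1 -152.9  144.5] yaxis deg -10.76 shift cm [ 0.01 -2.36  4.82] F [-5.7 -1.7  0.6] grip 0.124
```

View pics/c4.png

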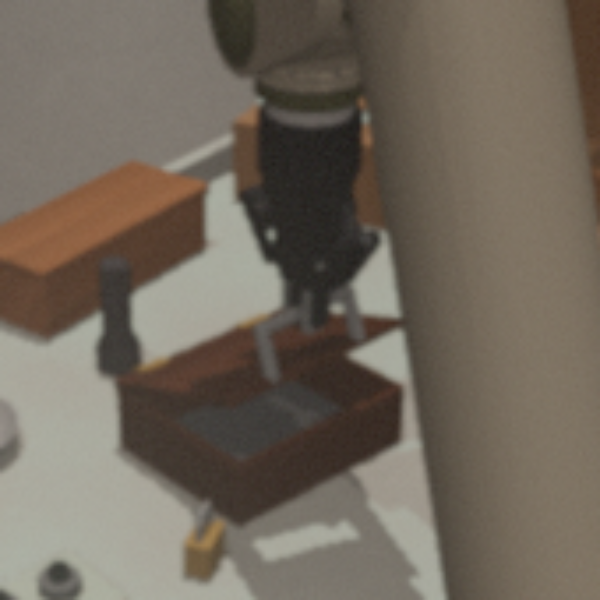

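The side view shows the lid about 20° open, held by the bar, with no contact between the gripper and the plate. Continuing.

Emit:
{"fn": "apply_moves", "kwargs": {
  "commands": [
    [0.4, 0, 0.25, -0.42, 0],
    [0.4, 0, 0.32, -0.42, 0],
    [0.4, 0, 0.35, -0.4, 0],
    [0.4, 0, 0.37, -0.4, 0],
    [0.4, 0, 0.38, -0.38, 0],
    [0.4, 0, 0.39, -0.37, 0],
    [0.4, 0, 0.4, -0.36, 0],
    [0.4, 0, 0.41, -0.35, 0],
    [0.4, 0, 0.42, -0.33, 0],
    [0.4, 0, 0.44, -0.32, 0],
    [0.4, 0, 0, 0, 0],
    [0.4, 0, 0, 0, 0]
  ]
}}

```text
time_s: 14.97
eef_pos: [558.3, -160.2, 182.6]
ee_rot: [0.0, 0.77, 0.638, -0.0]
force: [-7.0, -3.3, 4.1]
grip_width: 0.125
```

Run:
```python
from h import *
to(497.9,-148.4,96.4); cap('side','s5')
a,_=load('s5'); cv2.imwrite('pics/c7.png',cv2.resize(a[60:230,210:380],(600,600))[:,:,::-1])
```

```text
t 14.97 pos [ 558.3 -160.2  182.6] yaxis deg -10.76 shift cm [ 0.04 -6.15  8.62] F [-7.  -3.3  4.1] grip 0.125
```

View pics/c7.png

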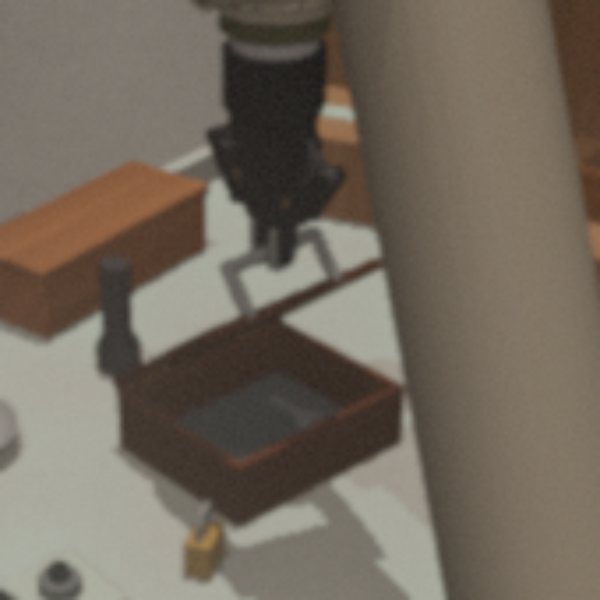

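The angle works out at about 39.5° from the TCP's arc. About 10° more.

Emit:
{"fn": "apply_moves", "kwargs": {
  "commands": [
    [0.4, 0, 0.4, -0.36, 0],
    [0.4, 0, 0.44, -0.32, 0],
    [0.4, 0, 0.46, -0.27, 0],
    [0.4, 0, 0.48, -0.24, 0],
    [0.4, 0, 0.49, -0.22, 0],
    [0.4, 0, 0, 0, 0],
    [0.4, 0, 0, 0, 0],
    [0.4, 0, 0, 0, 0]
  ]
}}

```text
time_s: 15.68
eef_pos: [580.8, -164.5, 196.4]
ee_rot: [0.001, 0.77, 0.638, -0.0]
force: [-4.4, -4.9, 1.2]
grip_width: 0.126
```

Run:
```python
from h import *
to(497.9,-148.4,96.4); 
s,R=st();d=(s['eef_pos']-[497.9,-148.4,96.4])@R;dx=d[1];dz=-d[2]
print('angle',np.degrees(np.arctan2(46+dz,148-dx))-17.27,np.hypot(46+dz,148-dx),s['dq'].round(3))
cap('side','s6');cap('wrist','w10');cap('top','t6')
a,_=load('s6');b,_=load('w10'); cv2.imwrite('pics/c8.png',np.hstack([cv2.resize(a[60:230,240:380],(412,500)),cv2.resize(b[:,60:350],(378,500))])[:,:,::-1])
```

```text
t 15.68 pos [ 580.8 -164.5  196.4] yaxis deg -10.77 shift cm [ 0.05 -8.45  9.99] F [-4.4 -4.9  1.2] grip 0.126
angle 49.200581102976045 159.1275548544573 [ 0.001 -0.002  0.003  0.001 -0.002 -0.001]
```

View pics/c8.png

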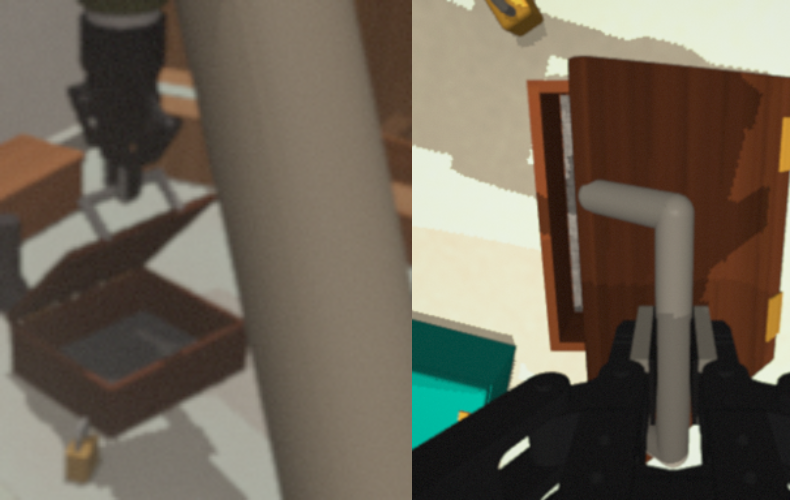

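View pics/t6.png

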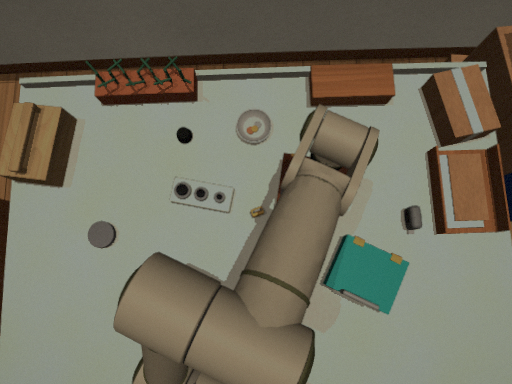

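View pics/s6.png

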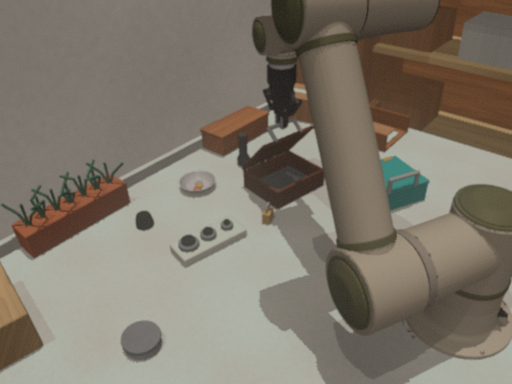

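Run:
```python
from h import *
a,si=load('s6');b,wi=load('w10')
cv2.imwrite('pics/c9.png',np.hstack([cv2.resize(a[120:190,235:325],None,fx=6,fy=6,interpolation=cv2.INTER_CUBIC),cv2.resize(b[30:100,160:190],None,fx=6,fy=6,interpolation=cv2.INTER_CUBIC)])[:,:,::-1])
ex=np.array([np.cos(np.radians(-10.8)),np.sin(np.radians(-10.8)),0])
h=np.array([497,-147.4,55])+148*ex
ey=np.array([-ex[1],ex[0],0])
for th in (40,45,50,55,60):
    t=np.radians(th)
    L=lambda u,n,v:h+ex*(-u*np.cos(t)+n*np.sin(t))+ey*v+np.array([0,0,u*np.sin(t)+n*np.cos(t)])
    print(th,'barL end side/wrist',proj(si,L(148,46,51)).round(1),proj(wi,L(148,46,51)).round(1),'top NL corner',proj(si,L(150,10,92)).round(1),proj(wi,L(150,10,92)).round(1))
```

```text
40 barL end side/wrist [[272.  135.3]] [[213.  141.4]] top NL corner [[266.4 152.6]] [[164.   43.9]]
45 barL end side/wrist [[269.1 131.5]] [[239.6 144.3]] top NL corner [[264.  148.2]] [[180.   41.7]]
50 barL end side/wrist [[266.1 128. ]] [[270.3 147.1]] top NL corner [[261.4 144. ]] [[200.2  39.6]]
55 barL end side/wrist [[263.  124.9]] [[304.4 149.5]] top NL corner [[258.6 140. ]] [[224.7  37.5]]
60 barL end side/wrist [[259.8 122.1]] [[341.3 151.5]] top NL corner [[255.7 136.4]] [[253.6  35.5]]
```

View pics/c9.png

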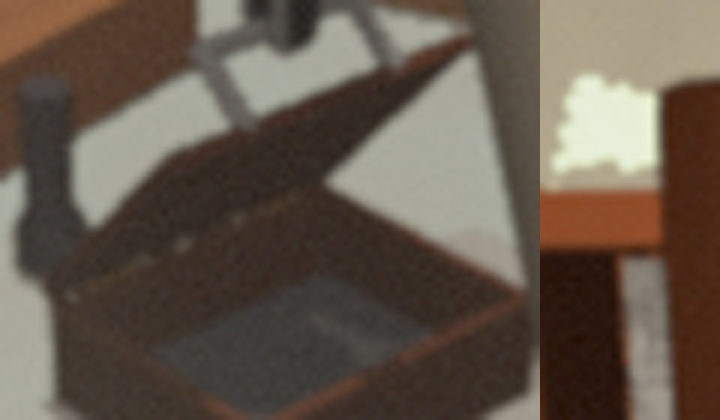

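Emit:
{"fn": "apply_moves", "kwargs": {
  "commands": [
    [0.4, 0, 0.12, -0.08, 0],
    [0.4, 0, 0, 0, 0],
    [0.4, 0, 0, 0, 0],
    [0.4, 0, 0, 0, 0],
    [0.4, 0, 0, 0, 0],
    [0.4, 0, 0, 0, 0],
    [0.4, 0, 0, 0, 0],
    [0.4, 0, 0, 0, 0]
  ]
}}

```text
time_s: 16.5
eef_pos: [581.8, -164.7, 196.9]
ee_rot: [0.0, 0.77, 0.638, -0.0]
force: [-3.0, -4.9, 0.1]
grip_width: 0.123
```

Run:
```python
from h import *
s,R=st();d=(s['eef_pos']-[497.9,-148.4,96.4])@R;dx=d[1];dz=-d[2]
print(s['time_s'],'angle',np.degrees(np.arctan2(46+dz,148-dx))-17.27,s['grip_width'],s['force'].round(1),np.abs(s['dq']).max())
a,_=load('t6');b,_=load('top0')
print('diff',[ (n,int(np.abs(a[v-12:v+12,u-14:u+14].astype(int)-b[v-12:v+12,u-14:u+14]).mean())) for n,u,v in [('dish',254,126),('stop',184,135),('tape',413,217),('tin',101,234),('padlock',257,212)]])
ctrl.finish_job()
```

```text
16.5 angle 49.61338181433385 0.12306191368699307 [-3.  -4.9  0.1] 0.0016902375378932564
diff [('dish', 2), ('stop', 2), ('tape', 2), ('tin', 2), ('padlock', 21)]
the job is handed in; nothing more can be done
```

I pressed the large, small and medium keys in that order, each fully down and let up before the next. I then lifted the lid by its bar to about 49–50° and handed the job in at 16.5 s with the gripper still holding it. No verdict is reported on handing in.

**Keys:** all three bottomed with the fingertips at about 40 mm, pushing back with 11, 6 and 6 N. A wrist view after the last press shows all of them up again.

**Lid:** the final angle from the arm's arc is 49.6°. The image cross-checks, made just before a final nudge of under half a degree, gave about 47–49°. The lid was still, with the grip at 10–11 mm on the 12 mm bar.

**Other things on the shelf:**
- **Dish, doorstop, tin and tape:** unchanged in the top view.
- **Torch:** still upright in the side view.
- **Padlock:** the top-view difference check flagged it (21 against 2 for the others). By eye it is at the same pixel (257,212), and it stands upright in the side view. I put the difference down to the arm and its shadow.

**Checks that disagreed:**
- **Key heights:** the camera gave 36–41 mm instead of 46 mm, because the dark area also took in the keys' side walls. Touch put the tops near 46 mm.
- **Bar radius:** it came out 3–4 mm long on the arc, either from a small offset in the grip or from slip.

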